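# Nest the sample cups on the scale

### The job

Gather the three empty grey sample cups into one upright stack on the pan of the bench scale, ready to be tared: leave the cup that already stands on the scale at the bottom, and nest the other two, including the one that has fallen over, into it one inside the next, each fully home. Do not press hard on the delicate scale, and leave the jar, the bin of caps and the steel weight where they are.

Things in the scene. Friction and masses are not known exactly. Their poses are not given: they have to be found in the camera images.
- cup_base: Bottom cup, standing loose on the scale pan. Grey plastic cone cup, open on top: 90 mm tall, outer diameter 68 mm at the rim, 48 mm at the foot, wall 2 mm, about 45 g. Inside, four ribs by the wall, tops 30 mm above the underside: a nested cup's foot rests on them with 1 mm play all round. Origin: centre of the underside; +z along the axis from foot to mouth.
- cup_standing: Second cup, the same in shape, size and axes, standing upright on the bench to the left or right of the scale. When nested it stands 30 mm higher than the cup it is in: 30 mm of it shows above that cup's rim, to hold it by (61 to 68 mm wide there).
- cup_fallen: Third cup, the same in shape, size and axes (+z from foot to mouth), knocked over on the bench on the other side of the scale. It lies with one straight line of its wall on the bench, so its axis rises 6.3 deg from foot to mouth: the underside's centre (origin) is 24 mm above the bench, the mouth's centre 34 mm. The mouth points ahead (+x), up to 60 deg to either side.
- scale: Fixed grey bench scale, 225 x 175 mm; display and keys on its front edge (local -x), square stainless pan 165 x 165 mm on top, pan surface 52 mm above the bench. It is rigid. Pressing on it with more than 30 N overloads it. Origin: centre of its underside, on the bench; z up.
- pan (a point): Centre of the scale pan's top surface, 52 mm above the bench; axes as the scale's.
- jar: Bystander: closed black cream jar with a white label, 68 mm in diameter, 60 mm tall, standing on the bench beyond the cups, left or right. Origin: centre of its underside.
- cap_bin: Bystander: open white bin full of black screw caps, 100 x 130 mm, 55 mm tall, on the bench beyond the cups, on the other side from the jar. Origin: centre of its underside.
- weight: Bystander: steel calibration weight with a knob, 30 mm in diameter, 51 mm tall, standing on the bench left of the scale. Origin: centre of its underside.
Things that resemble listed ones, but are neither listed nor needed, are in the scene too. Leave any red look-alike of the cup_fallen alone. What is shaped like the cup_standing but green is not meant.

How it is judged:
By the outcome, as a careful person would: the job done as asked, in the order asked, and still so for the second after the job is handed in, with the robot touching nothing.
It also fails if it takes over 72 s, if anything falls off the work surface, if the arm or the gripper's body presses on something with over 40 N, if the wrist force passes 120 N, or if a joint passes its speed limit or range.

### The arm

A 6-joint arm with a two-finger parallel gripper is mounted at the origin on the work surface. World frame = base frame: x ahead of the robot, y to its left, z up, the work surface at z = 0. Lengths are in m, angles in rad, forces in N, time in s.
With the tool pointing down it reaches from about 0.425 to 0.925 m from the base axis. Payload 12.5 kg.
Tool frame: the origin (TCP) lies at the very end of the fingers, on their centre line; the grasp point (between the pads) lies 19 mm behind it; z points along the fingers, y is the direction in which the jaws open and shut (so a half turn about z gives the same grasp; the last joint's range is limited). The gripper opens to 85 mm and grips with 20 to 120 N. Pads are 22 mm wide; open, the fingers measure 114 mm over their backs; the gripper's body (76 mm by 85 mm) begins 54 mm behind the grasp point. The pads swing forward as they close: fully open they stand 13 mm farther back than shut.
Start: joints at [-1.384, 0.491, 1.559, -0, 1.092, -0.106], TCP at [0.18, -0.598, 0.231] pointing down, gripper open.
Joint ranges: [-3.1, 3.1], [-0.84, 2.19], [0.05, 2.79], [-1.13, 4.28], [0.06, 2.93], [-2.69, 2.69]. Speed limits (rad/s): [2.22, 2.22, 2.79, 3.14, 3.14, 3.14].

### API

Orientations are given as a unit quaternion [w, x, y, z].
In Python, from workcell import arm, viewer gives the robot as it stands. Calls block until the motion is done:
- arm.move_to(position, orientation): joint-space move of the TCP to a pose.
- arm.line_to(position, attitude=None, speed=0.15, threshold=None): straight line of the TCP; attitude=None keeps the orientation; speed is the mean speed in m/s. With threshold (N) it stops when the force on the tool has changed by that much, and returns True; else False.
- arm.goto_joints(angles): joint-space move.
- arm.move_gripper(opening): finger opening in m; the grip force is fixed at half the most; returns when the fingers have stopped.
- arm.sleep(seconds).
- arm.ik(position, orientation): joint angles nearest the present ones, or None.
- viewer.get_image(name): name is "scene" or "side" or "wrist"; returns the picture (384x512x3 uint8, red, green, blue); there is no depth.
- viewer.camera_model(name): a dict with "fx", "fy", "cx", "cy" (pixels), "rvec" (rotation vector, rad) and "tvec" (3), from world to camera coordinates, as OpenCV has them. Camera axes: x right, y down, z forward; pixel columns grow to the right and rows downward; lengths in m; the calibration is good to about 2 mm. A picture is of the moment at which its call begins: read the wrist's pose just before it. camera_model takes no time and is no camera call; for the wrist camera it gives the pose at the moment of the call.
A pose or a line that the arm cannot do raises arm.Unreachable and nothing moves.
- arm.hand_in(): hands the job in, once; it reports no verdict.
Readings, each from a call of its own:
- arm.current_time_s(): time.
- arm.current_joints(): joint angles.
- arm.current_joint_vel(): joint speeds.
- arm.current_joint_torque(): joint torques, N m.
- arm.current_eef_pos(): TCP position.
- arm.current_orientation(): TCP orientation.
- arm.current_force(): force on the tool from outside, world axes, zero at the start.
- arm.current_wrist_torque(): the same for the moment, N m.
- arm.current_width(): finger opening in m.
Only numpy, scipy, OpenCV 4.12 (cv2) and the standard library are available. Lean on these libraries where they do the work, as an engineer would, in place of code of your own. Each camera call takes 0.05 s, during which the arm holds its last target. There are 200 camera calls.

## Working session

There is one attempt and no reset: what is moved stays moved. The work goes in short steps, each a Python script; the robot and the scene stay as the last script left them, time stands still between calls to the robot, and variables do not carry over. Pictures are saved under pics/ and viewed, about 8 in all and at most 12, crops included, and the job is handed in when it is done.

```bash
mkdir -p pics; ls; python3 - <<'E'
from workcell import arm, viewer
import cv2
for n in ("scene","side"):
    im=viewer.get_image(n); cv2.imwrite(f"pics/{n}0.png",im[...,::-1])
    m=viewer.camera_model(n); print(n,m)
a=cv2.imread("pics/scene0.png");b=cv2.imread("pics/side0.png")
print(arm.current_time_s(),arm.current_orientation(),arm.current_width())
cv2.imwrite("pics/scene0b.png",cv2.resize(a,(800,600),interpolation=cv2.INTER_CUBIC))
cv2.imwrite("pics/side0b.png",cv2.resize(b,(800,600),interpolation=cv2.INTER_CUBIC))
E
```

```text
pics
scene {'fx': 359.4872847399485, 'fy': 359.4872847399485, 'cx': 254.2031124292678, 'cy': 192.06220613548757, 'rvec': array([ 2.18308164,  1.12468973, -0.45843252]), 'tvec': array([-0.30682713, -0.2259014 ,  1.45602079])}
side {'fx': 397.1184334333286, 'fy': 397.1184334333286, 'cx': 250.71039974417351, 'cy': 193.8837227951887, 'rvec': array([ 0.82969608, -2.40652608,  1.26155956]), 'tvec': array([0.3800612 , 0.23790355, 0.97111828])}
0.1 [-4.82919957e-04  9.89304824e-01  1.45862031e-01 -1.01582744e-05] 0.08541775673854622
```

View pics/scene0b.png

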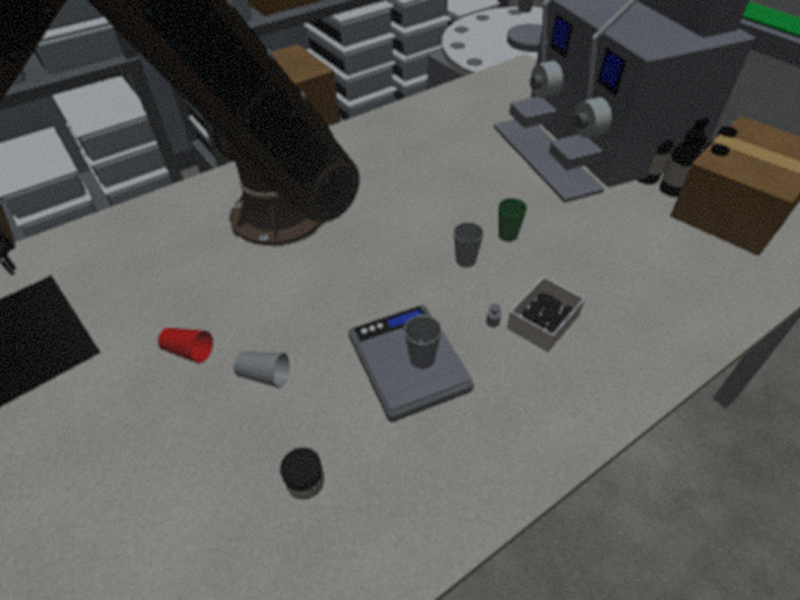

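View pics/side0b.png

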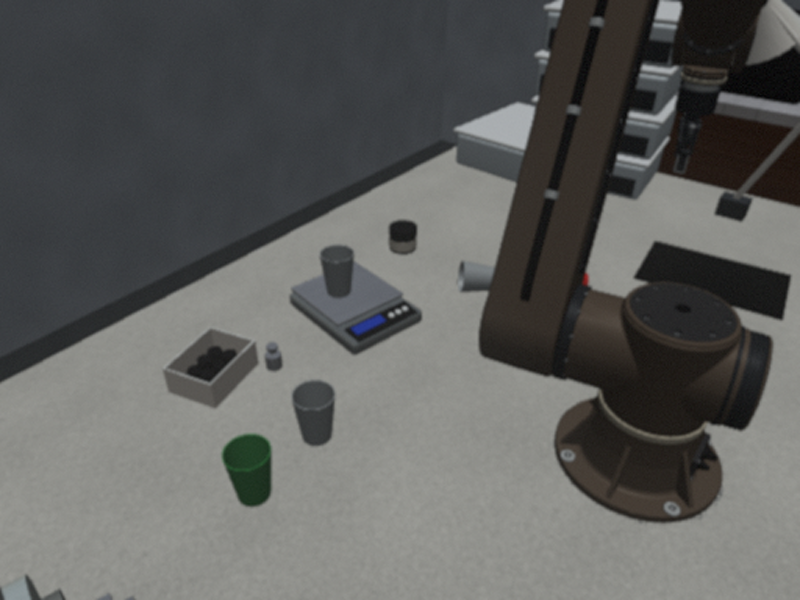

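Views 1 and 2. Scene picture (800x600 px):
- **Grey upright cups:** (468,245) on the bench and (422,343) on the scale.
- **Green look-alike:** (511,220). Not wanted.
- **Fallen cups:** grey at (262,367), which is the one I want. The red look-alike is at (186,344), left alone.
- **Bystanders:** weight (494,315), bin (546,313), jar (302,472).

Side picture: standing cup at (314,412), base cup at (338,272), green at (250,470).

```bash
cat > h.py <<'E'
import numpy as np, cv2
from workcell import arm, viewer
from scipy.spatial.transform import Rotation as R
def ray(m,uv):
    Rm=cv2.Rodrigues(m["rvec"])[0]
    d=Rm.T@np.array([(uv[0]-m["cx"])/m["fx"],(uv[1]-m["cy"])/m["fy"],1]); c=-Rm.T@m["tvec"]
    return c,d
def atz(m,uv,z):
    c,d=ray(m,uv); return c+d*(z-c[2])/d[2]
def tri(rs):
    A=0;b=0
    for c,d in rs:
        d=d/np.linalg.norm(d);P=np.eye(3)-np.outer(d,d);A=A+P;b=b+P@c
    return np.linalg.solve(A,b)
def proj(m,P):
    return cv2.projectPoints(np.atleast_2d(np.float64(P)),m["rvec"],m["tvec"],np.array([[m["fx"],0,m["cx"]],[0,m["fy"],m["cy"]],[0,0,1]]),None)[0][:,0]
def q(yaw,tilt=0.):   # tool down; jaw (y) axis direction at yaw in world xy; rotation matrix columns
    y=np.array([np.cos(yaw),np.sin(yaw),0]);z=np.array([0,0,-1.]);x=np.cross(y,z)
    return qR(np.c_[x,y,z])
def qR(M):
    w=R.from_matrix(M).as_quat(); return [w[3],w[0],w[1],w[2]]
def snap(n,f,crop=None,s=1):
    m=viewer.camera_model(n); im=viewer.get_image(n)[...,::-1]
    cv2.imwrite(f"pics/{f}_raw.png",im)
    if crop: x0,y0,x1,y1=crop; im=im[y0:y1,x0:x1]
    cv2.imwrite(f"pics/{f}.png",cv2.resize(im,None,fx=s,fy=s,interpolation=cv2.INTER_CUBIC)); return m
E
python3 - <<'E'
from h import *
np.set_printoptions(precision=4,suppress=True)
S=viewer.camera_model("scene");D=viewer.camera_model("side");k=.64
def both(n,a,b,z): 
    a=np.array(a)*k;b=np.array(b)*k
    print(n,atz(S,a,z),atz(D,b,z),tri([ray(S,a),ray(D,b)]))
both("st rim",(468,232),(314,394),.09);both("st foot",(467,261),(317,438),0)
both("ba rim",(423,328),(337,254),.142);both("ba foot",(423,360),(340,292),.052)
for n,p,z in [("fal foot",(242,364),.024),("fal mouth",(277,369),.034),("weight",(494,322),0),("jar",(302,470),.06),("bin",(546,300),.055),("green",(512,207),.09),("red",(186,344),.03)]: print(n,atz(S,np.array(p)*k,z))
for n,p in [("pan corners",(349,328)),("",(427,306)),("",(472,380)),("",(391,412))]: print(n,atz(S,np.array(p)*k,.045))
W=viewer.camera_model("wrist");Rm=cv2.Rodrigues(W["rvec"])[0];o=np.array(arm.current_orientation());T=R.from_quat(o[[1,2,3,0]]).as_matrix()
print("cam in tool",T.T@(-Rm.T@W["tvec"]-arm.current_eef_pos()),T.T@Rm.T,W["fx"],arm.current_eef_pos())
E
```

```text
st rim [0.4233 0.2732 0.09  ] [0.4188 0.2754 0.09  ] [0.421  0.2744 0.0879]
st foot [0.4254 0.2771 0.    ] [0.4155 0.2808 0.    ] [ 0.4203  0.2792 -0.0049]
ba rim [ 0.6202 -0.0009  0.142 ] [0.6152 0.002  0.142 ] [ 0.6183 -0.0003  0.1398]
ba foot [ 0.6247 -0.0026  0.052 ] [ 0.6155 -0.0011  0.052 ] [ 0.6208 -0.0028  0.0485]
fal foot [ 0.4082 -0.2837  0.024 ]
fal mouth [ 0.4669 -0.235   0.034 ]
weight [0.6034 0.203  0.    ]
jar [ 0.6907 -0.2979  0.06  ]
bin [0.6529 0.2936 0.055 ]
green [0.4158 0.4129 0.09  ]
red [ 0.3006 -0.3557  0.03  ]
pan corners [ 0.4696 -0.0726  0.045 ]
 [0.5147 0.0904 0.045 ]
 [0.7106 0.0469 0.045 ]
 [ 0.6787 -0.114   0.045 ]
cam in tool [ 0.0847 -0.0003 -0.1435] [[-0.0003 -0.9446 -0.3281]
 [ 1.     -0.0003 -0.    ]
 [-0.0001 -0.3281  0.9446]] 282.1861285742633 [ 0.1804 -0.5982  0.2308]
```

```bash
cat >> h.py <<'E'
def qtilt(az,tilt):
    # tool z pointing along azimuth az, depressed by tilt below horizontal; tool x upward-ish; held cup axis = up
    z=np.array([np.cos(az)*np.cos(tilt),np.sin(az)*np.cos(tilt),-np.sin(tilt)])
    y=np.cross([0,0,1.],z); y/=np.linalg.norm(y); return np.c_[np.cross(y,z),y,z]
E
python3 - <<'E'
from h import *
def ok(p,o):
    try: r=arm.ik(p,o)
    except Exception as e: return None
    return None if r is None else np.round(r,2)
base=np.array([.619,-.002,0])
for t in (0,20,40):
  for az in (-90,-60,-30,0,30,60,90):
    M=qtilt(np.radians(az),np.radians(t)); g=base+[0,0,.187]
    r=[ok(g+M[:,2]*.019-M[:,2]*0+[0,0,dz],qR(M)) for dz in (0,.1)]
    print(t,az,r)
print("pick st",ok([.42,.277,.06],q(np.radians(33-90))),ok([.42,.277,.25],q(np.radians(33-90))))
print("pick fal",ok([.46,-.235,.01],q(np.radians(-50))),ok([.46,-.235,.2],q(np.radians(-50))))
print("base",ok([.62,0,.25],q(np.radians(-90))))
E
```

```text
0 -90 [None, None]
0 -60 [None, None]
0 -30 [array([0.12, 0.81, 2.23, 3.79, 1.49, 1.51]), array([0.12, 0.58, 2.2 , 3.82, 1.29, 1.35])]
0 0 [array([-0.18,  0.82,  2.34,  2.96,  1.59,  1.57]), array([-0.18,  0.56,  2.32,  2.96,  1.31,  1.62])]
0 30 [array([-0.44,  0.81,  2.22,  2.18,  1.51,  1.66]), array([-0.44,  0.58,  2.2 ,  2.15,  1.37,  1.87])]
0 60 [array([-0.51,  0.84,  1.95,  1.58,  1.57,  1.92]), array([-0.51,  0.66,  1.93,  1.58,  1.57,  2.12])]
0 90 [array([-0.47,  0.92,  1.63,  1.17,  1.82,  2.11]), array([-0.47,  0.77,  1.61,  1.22,  1.88,  2.27])]
20 -90 [None, None]
20 -60 [None, None]
20 -30 [array([0.1 , 0.63, 2.19, 3.87, 0.97, 1.34]), array([0.1 , 0.42, 2.12, 4.04, 0.78, 1.09])]
20 0 [array([-0.17,  0.61,  2.29,  2.95,  0.99,  1.62]), array([-0.17,  0.38,  2.22,  2.89,  0.69,  1.71])]
20 30 [array([-0.41,  0.63,  2.19,  2.08,  1.04,  1.87]), array([-0.41,  0.42,  2.12,  1.92,  0.93,  2.17])]
20 60 [array([-0.49,  0.7 ,  1.93,  1.43,  1.25,  2.11]), array([-0.49,  0.53,  1.88,  1.36,  1.29,  2.34])]
20 90 [array([-0.45,  0.8 ,  1.63,  1.01,  1.58,  2.2 ]), array([-0.45
[... 174 characters left out ...]
6,  0.44,  1.8 , -1.13,  0.92,  0.38])]
40 -30 [array([0.05, 0.51, 2.08, 4.25, 0.48, 0.9 ]), None]
40 0 [array([-0.16,  0.48,  2.15,  2.81,  0.37,  1.78]), array([-0.16,  0.3 ,  2.05,  2.13,  0.14,  2.48])]
40 30 [array([-0.34,  0.51,  2.07,  1.71,  0.63,  2.33]), None]
40 60 [array([-0.41,  0.58,  1.88,  1.15,  0.98,  2.42]), array([-0.41,  0.44,  1.79,  1.03,  1.09,  2.65])]
40 90 [array([-0.39,  0.69,  1.64,  0.81,  1.34,  2.34]), array([-0.39,  0.57,  1.56,  0.79,  1.48,  2.48])]
pick st [ 0.45  0.58  2.01 -0.    0.55  1.45] [ 0.45  0.3   1.83 -0.    1.02  1.45]
pick fal [-0.6   0.68  2.   -0.    0.46  0.27] [-0.6   0.38  1.86 -0.    0.91  0.27]
base [-0.11  0.47  1.55 -0.    1.13  1.46]
```

```bash
python3 - <<'E'
from h import *
import pickle
ms={}
def hov(n,xy,z,yaw):
    # put TCP over xy
    arm.move_to([xy[0],xy[1],z],q(yaw)); arm.sleep(.15); ms[n]=snap("wrist",n,None,1)
hov("fal",(.445,-.255),.21,np.radians(-50)); print(arm.current_time_s())
hov("base",(.619,-.002),.29,np.radians(-90))
hov("st",(.421,.277),.22,np.radians(-57)); print(arm.current_time_s())
pickle.dump(ms,open("ms.pkl","wb"))
a=[cv2.imread(f"pics/{n}.png") for n in ("fal","base","st")]
a[0]=cv2.resize(a[0],(800,600),interpolation=cv2.INTER_CUBIC); cv2.imwrite("pics/falb.png",a[0])
cv2.imwrite("pics/bs.png",np.hstack([x[:,56:456] for x in a[1:]]))
E
```

```text
1.9
4.825
```

View pics/falb.png

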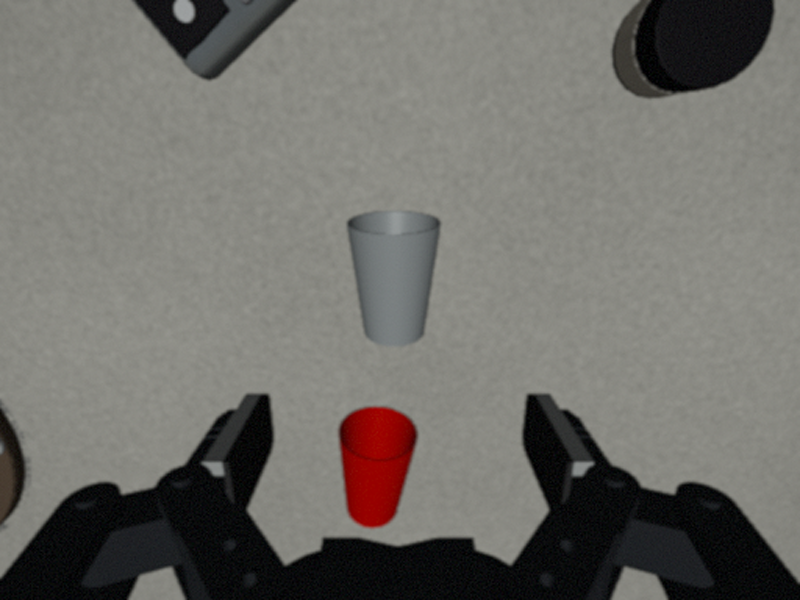

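View pics/bs.png

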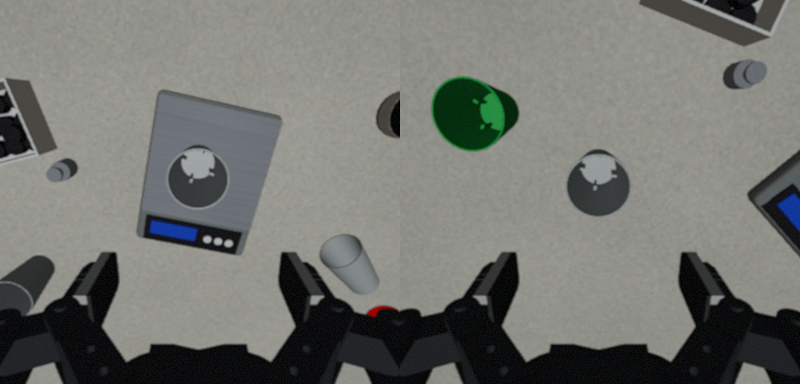

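Views 3 and 4. The grey fallen cup has its mouth at (394,223) and foot at (394,334), with the jaws below it and the red look-alike near (377,465). Base rim circle is at (198,178), grey on the pan. Standing rim circle is at (598,183), grey, with the green cup off to the left. The choice is confirmed.

```bash
python3 - <<'E'
from h import *
import pickle
ms=pickle.load(open("ms.pkl","rb")); np.set_printoptions(precision=4,suppress=True)
st=atz(ms["st"],(254,183.5),.09);ba=atz(ms["base"],(254,178),.142)
print(st,ba)
for l,r in (((348,225),(440,224)),((364,334),(424,334))): print([atz(ms["fal"],np.array(p)*.64,.034 if l[0]==348 else .024) for p in (l,r)])
for n,P,c0 in (("st",st,0),("base",ba,0)):   # check rim fit
    t=np.linspace(0,2*np.pi,60); c=proj(ms[n],np.c_[P[0]+.034*np.cos(t),P[1]+.034*np.sin(t),0*t+P[2]])
    im=cv2.imread(f"pics/{n}.png"); im=cv2.resize(im[120:250,190:320],None,fx=3,fy=3,interpolation=cv2.INTER_CUBIC)
    for u in c: cv2.circle(im,tuple(int(v) for v in (u-[190,120]+.5)*3),1,(0,0,255),-1)
    cv2.imwrite(f"pics/chk_{n}.png",im)
m=ms["fal"]; im=cv2.resize(cv2.imread("pics/fal.png")[120:250,190:320],None,fx=3,fy=3,interpolation=cv2.INTER_CUBIC)
mo=np.mean([atz(m,np.array(p)*.64,.034) for p in ((348,225),(440,224))],0); fo=np.mean([atz(m,np.array(p)*.64,.024) for p in ((364,334),(424,334))],0)
ax=mo-fo; yaw=np.arctan2(ax[1],ax[0]); print("fal",mo,fo,np.degrees(yaw),np.linalg.norm(ax))
a=np.array([np.cos(yaw)*np.cos(.11),np.sin(yaw)*np.cos(.11),np.sin(.11)]);s=np.array([-np.sin(yaw),np.cos(yaw),0]);v=np.cross(a,s)
for o in (0,):
  mid=(mo+fo)/2; f=mid-.045*a; f[2]=.024; print("foot origin",f)
  for h,r in ((0,.024),(.09,.034)):
    for u in proj(m,[f+h*a+r*(np.cos(x)*s+np.sin(x)*v) for x in t]): cv2.circle(im,tuple(int(k) for k in (u-[190,120]+.5)*3),1,(0,0,255),-1)
cv2.imwrite("pics/chk.png",np.hstack([cv2.imread("pics/chk_st.png"),cv2.imread("pics/chk_base.png")]))
cv2.imwrite("pics/chk_all.png",cv2.resize(np.hstack([cv2.imread("pics/chk.png"),im]),(800,267)))
E
```

```text
[0.4237 0.2784 0.09  ] [ 0.6219 -0.0025  0.142 ]
[array([ 0.4488, -0.2056,  0.034 ]), array([ 0.4919, -0.256 ,  0.034 ])]
[array([ 0.3858, -0.2695,  0.024 ]), array([ 0.4169, -0.3068,  0.024 ])]
fal [ 0.4703 -0.2308  0.034 ] [ 0.4013 -0.2882  0.024 ] 39.722809225757096 0.0902696567657498
foot origin [ 0.4014 -0.2881  0.024 ]
```

View pics/chk_all.png

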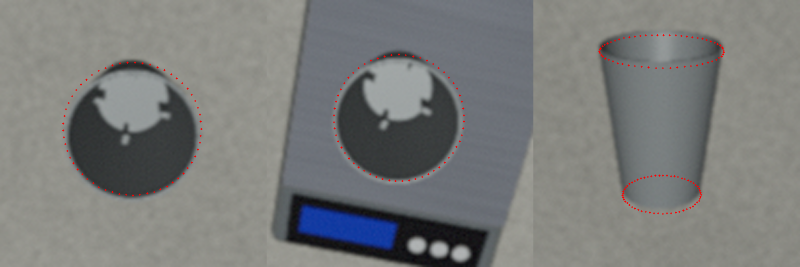

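View 5. The projected rim and cup models overlay the images within about 1 px (1 mm). Now grasping the standing cup.

```bash
python3 - <<'E'
from h import *
p=[.4237,.2784]
arm.line_to(p+[.062],speed=.12); arm.move_gripper(.05); print(arm.current_width(),arm.current_force())
arm.line_to(p+[.10],speed=.08); print(arm.current_time_s(),arm.current_width())
snap("wrist","g1w"); snap("side","g1s",(150,200,280,300),3)
a=cv2.imread("pics/g1w.png");b=cv2.imread("pics/g1s.png");b=cv2.resize(b,(288,int(b.shape[0]*288/b.shape[1])))
c=np.zeros((384,800,3),np.uint8);c[:,:512]=a;c[:b.shape[0],512:]=b;cv2.imwrite("pics/g1.png",c)
E
```

```text
0.06502639645780826 [-2.47768702 -0.89518005 14.73637643]
7.2667 0.06481142490734551
```

View pics/g1.png

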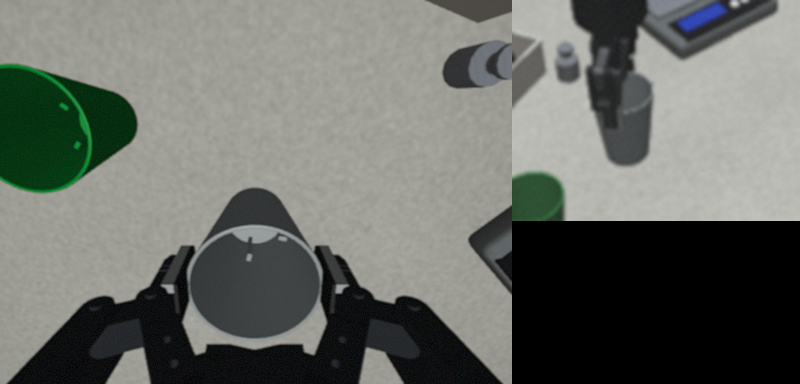

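View 6. The cup is held upright by its upper part: rim circle at (254,282), centred between the jaws. Moving it to the base cup.

```bash
python3 - <<'E'
from h import *
D=viewer.camera_model("side");y=np.array([np.cos(np.radians(-57)),np.sin(np.radians(-57)),0])
for s in (.034,.045,-.045): print(s,proj(D,[np.array([.4237,.2784,z])+s*y for z in (.09,.10,.11,.12)]).round(0).tolist())
b=[.6219,-.0025]
arm.line_to([.4237,.2784,.25],speed=.2)
arm.move_to(b+[.25],q(np.radians(-57))); arm.sleep(.2); f0=arm.current_force(); print(f0)
print(arm.line_to(b+[.165],speed=.08,threshold=5),arm.current_eef_pos(),arm.current_force())
snap("wrist","n1w")
print(arm.line_to(b+[.1445],speed=.03,threshold=4),arm.current_eef_pos(),arm.current_force()-f0,arm.current_time_s())
snap("wrist","n2w"); snap("side","n2s",(150,110,290,220),3)
a=cv2.imread("pics/n2w.png");b=cv2.imread("pics/n2s.png");b=cv2.resize(b,(400,int(b.shape[0]*400/b.shape[1])))
c=np.zeros((384,800,3),np.uint8);c[:,:400]=a[:,56:456];c[:b.shape[0],400:]=b;cv2.imwrite("pics/n2.png",c)
E
```

```text
0.034 [[201.0, 243.0], [201.0, 239.0], [201.0, 236.0], [200.0, 233.0]]
0.045 [[202.0, 240.0], [202.0, 237.0], [202.0, 233.0], [201.0, 230.0]]
-0.045 [[195.0, 265.0], [194.0, 262.0], [194.0, 259.0], [194.0, 256.0]]
[ 0.12765519 -0.24912873 -0.66204012]
False [ 0.62215567 -0.00252259  0.16553459] [ 0.15751104 -0.82047263 -0.81951383]
True [ 0.62184475 -0.00210259  0.14563788] [0.06973398 2.95040846 4.12855347] 11.6417
```

View pics/n2.png

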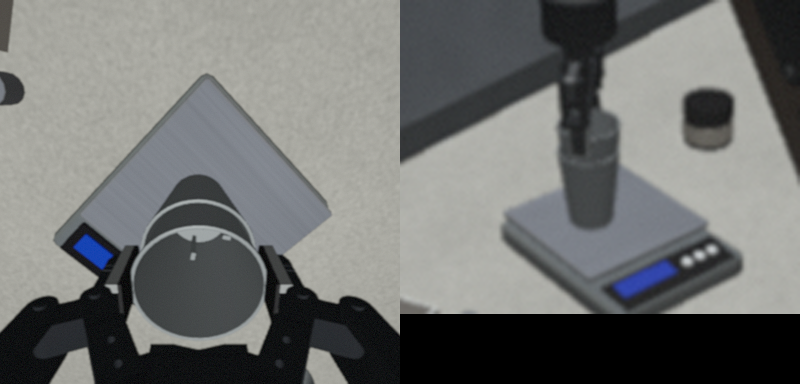

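View 7. Cup 2 is inside the base cup, with 30-odd mm showing. It stopped about 1.6 mm above the nominal home height on a light 4 N contact. I'll release it and check.

```bash
python3 - <<'E'
from h import *
arm.move_gripper(.085); arm.line_to([.6219,-.0025,.29],speed=.2); arm.sleep(.2)
import pickle
m=snap("wrist","r1w"); pickle.dump(m,open("r1.pkl","wb"))
print(arm.current_time_s(),arm.current_force())
s=snap("side","r1s")
a=cv2.imread("pics/r1w.png")[90:280,150:350];b=cv2.imread("pics/r1s.png")[130:220,180:280]
cv2.imwrite("pics/r1.png",np.hstack([cv2.resize(a,(420,400),interpolation=cv2.INTER_CUBIC),cv2.resize(b,(380,400),interpolation=cv2.INTER_CUBIC)]))
E
```

```text
13.2083 [-0.61556664 -0.37651143 -0.45440616]
```

View pics/r1.png

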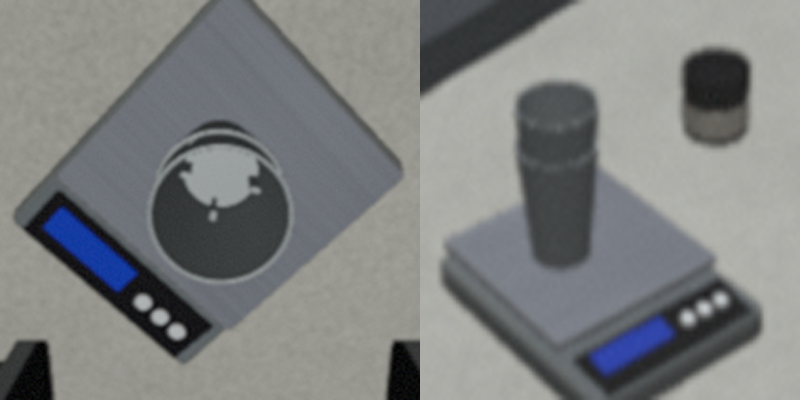

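View 8. Cup 2 stands upright, nested in the base. Inner rim circle is at (222,214) in the crop, and the base rim is just visible behind it. Next I'll compute the axis position and grasp the fallen cup.

```bash
python3 - <<'E'
from h import *
import pickle
m=pickle.load(open("r1.pkl","rb")); c=atz(m,(150+222*200/420,90+214*190/400),.172); print("stack axis",c)
D=viewer.camera_model("side")
# side crop: project rims
t=np.linspace(0,2*np.pi,40)
for z in (.142,.172,.176):
    u=proj(D,np.c_[c[0]+.034*np.cos(t),c[1]+.034*np.sin(t),0*t+z]); print(z,[((u[:,i].max()-o)*k).round(1) for i,o,k in ((0,180,3.8),(1,130,400/90))],[((u[:,i].min()-o)*k).round(1) for i,o,k in ((0,180,3.8),(1,130,400/90))])
# grasp fallen: g at h along axis from foot
yaw=np.radians(39.72); a=np.array([np.cos(yaw)*np.cos(.11),np.sin(yaw)*np.cos(.11),np.sin(.11)])
f=np.array([.4014,-.2881,.024]); g=f+.074*a; print("g",g)
p=[g[0],g[1]]
o=q(yaw-np.pi/2)
arm.move_to(p+[.16],o); arm.line_to(p+[.008],speed=.1,threshold=8); print(arm.current_eef_pos())
arm.move_gripper(.05); print(arm.current_width(),arm.current_force())
arm.line_to(p+[.12],speed=.12); print(arm.current_width(),arm.current_time_s())
snap("wrist","g2w"); snap("scene","g2s",(110,160,260,280),3)
A=cv2.imread("pics/g2w.png");b=cv2.imread("pics/g2s.png");b=cv2.resize(b,(400,int(b.shape[0]*400/b.shape[1])))
C=np.zeros((384,800,3),np.uint8);C[:,:400]=A[:,56:456];C[:b.shape[0],400:]=b;cv2.imwrite("pics/g2.png",C)
E
```

```text
stack axis [ 0.62044359 -0.00424272  0.172     ]
0.142 [np.float64(178.5), np.float64(164.3)] [np.float64(93.2), np.float64(114.3)]
0.172 [np.float64(177.3), np.float64(125.0)] [np.float64(90.8), np.float64(76.2)]
0.176 [np.float64(177.2), np.float64(119.7)] [np.float64(90.5), np.float64(71.0)]
g [ 0.45797505 -0.24109712  0.03212359]
[ 0.458175   -0.24123166  0.0084588 ]
0.06320080375683705 [-2.64411906  1.80439984 12.68476197]
0.06321398030309833 17.5667
```

View pics/g2.png

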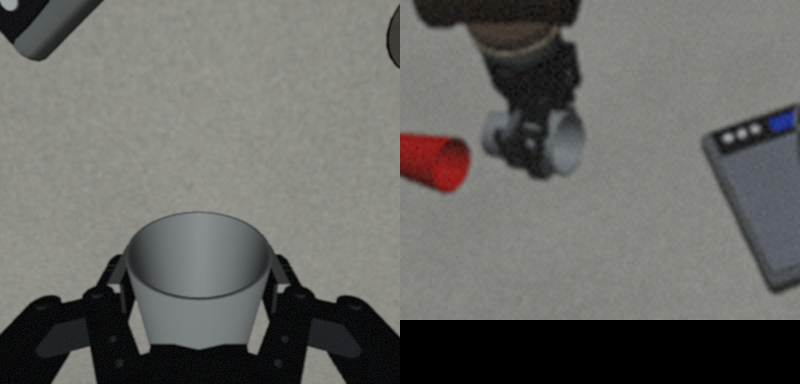

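View 9. The fallen cup is held across its mouth end: rim ellipse left (127,258), right (272,258), top 211, bottom 298. Red is untouched. I'll fit the cup's pose in the hand, then bring it upright over the stack.

```bash
cat > fit.py <<'E'
from h import *
from scipy.optimize import least_squares
def TT():
    o=np.array(arm.current_orientation()); return R.from_quat(o[[1,2,3,0]]).as_matrix(),np.array(arm.current_eef_pos())
t=np.linspace(0,2*np.pi,180)
def rim(m,T,p,x):
    a=T@np.array([np.cos(x[0]),0,-np.sin(x[0])]); c=p+T@np.array([x[1],x[3],x[2]]); s=T[:,1]; v=np.cross(a,s)
    return proj(m,c+.034*(np.outer(np.cos(t),s)+np.outer(np.sin(t),v)))
def fit(m,T,p,obs):  # obs: umin,umax,vmin,vmax
    f=lambda x:(lambda u:[u[:,0].min()-obs[0],u[:,0].max()-obs[1],u[:,1].min()-obs[2],u[:,1].max()-obs[3]])(rim(m,T,p,x))
    return least_squares(f,[.11,.016,-.025,0])
E
python3 - <<'E'
from fit import *
np.set_printoptions(precision=4,suppress=True)
T,p=TT(); m=viewer.camera_model("wrist")
r=fit(m,T,p,[56+127,56+272,211,298]); print(r.x,np.degrees(r.x[0]),r.cost)
E
```

```text
[ 0.1067  0.0179 -0.0229  0.0003] 6.114257439956674 3.715850407953054e-25
```

```bash
python3 - <<'E'
from fit import *
import pickle
from scipy.ndimage import map_coordinates
m=pickle.load(open("r1.pkl","rb")); im=cv2.GaussianBlur(cv2.imread("pics/r1w.png",0),(0,0),.7).astype(float)
tt=t[::2]; best=[]
for r in (.0325,.033,.0335):
  for x in np.arange(.615,.627,.0005):
    for y in np.arange(-.010,.003,.0005):
      c=lambda rr:map_coordinates(im,proj(m,np.c_[x+rr*np.cos(tt),y+rr*np.sin(tt),0*tt+.172])[:,::-1].T,order=1)
      best.append((np.mean(c(r)-c(r-.003)),x,y,r))
best.sort(reverse=True); print(np.round(best[:6],4))
up=np.array([0,0,1.]); x=np.array([.0179,.0003,-.0229])
B=np.array([*np.mean([b[1:3] for b in best[:6]],0),0])
for az in (45,60,75,90):
    M=qtilt(np.radians(az),.1067); P=B+[0,0,.202]-M@x
    print(az,P,[None if (k:=arm.ik(P+[0,0,d],qR(M))) is None else np.round(k,2) for d in (0,.1)])
print(np.round(arm.current_joints(),2))
E
```

```text
[[ 4.76711e+01  6.19000e-01 -4.00000e-03  3.30000e-02]
 [ 4.76066e+01  6.18500e-01 -4.00000e-03  3.30000e-02]
 [ 4.67887e+01  6.18500e-01 -4.00000e-03  3.25000e-02]
 [ 4.64800e+01  6.19000e-01 -3.50000e-03  3.30000e-02]
 [ 4.62141e+01  6.19000e-01 -4.00000e-03  3.25000e-02]
 [ 4.61907e+01  6.18500e-01 -3.50000e-03  3.30000e-02]]
45 [0.63641075 0.01340315 0.21735941] [array([-0.48,  0.7 ,  2.08,  1.82,  1.37,  1.92]), array([-0.48,  0.51,  2.04,  1.76,  1.31,  2.16])]
60 [0.63134784 0.01738677 0.21735941] [array([-0.5 ,  0.74,  1.94,  1.54,  1.47,  2.04]), array([-0.5 ,  0.57,  1.9 ,  1.52,  1.47,  2.25])]
75 [0.62542642 0.01992428 0.21735941] [array([-0.49,  0.78,  1.79,  1.32,  1.6 ,  2.13]), array([-0.49,  0.63,  1.75,  1.33,  1.65,  2.31])]
90 [0.61905    0.02084274 0.21735941] [array([-0.46,  0.83,  1.63,  1.14,  1.77,  2.18]), array([-0.46,  0.7 ,  1.59,  1.18,  1.84,  2.35])]
[-0.61  0.49  1.94  0.    0.71  0.27]
```

```bash
cat > place.py <<'E'
from fit import *
M=qtilt(np.radians(60),.1067)@np.diag([-1,-1,1.]); B=np.array([.6195,-.004,0]); x=np.array([.0179,.0003,-.0229])
def P(d,back=0): return B+[0,0,.202+d]-M@x-M[:,2]*back
E
python3 - <<'E'
from place import *
print(P(0),[None if (k:=arm.ik(P(*d),qR(M))) is None else np.round(k,2) for d in ((0,),(.08,),(.09,.12))])
p=arm.current_eef_pos(); arm.line_to([p[0],p[1],.27],speed=.2)
arm.move_to(P(.09,.12),qR(M)); print(arm.current_eef_pos())
arm.line_to(P(.08),speed=.15); arm.sleep(.2); print(arm.current_width(),arm.current_time_s(),arm.current_force())
snap("side","u_s",(150,90,290,220),3); snap("wrist","u_w"); snap("scene","u_c",(200,140,340,270),3)
A=cv2.resize(cv2.imread("pics/u_s.png"),(400,371));b=cv2.resize(cv2.imread("pics/u_c.png"),(400,371))
w=cv2.resize(cv2.imread("pics/u_w.png"),(300,225)); C=np.zeros((600,800,3),np.uint8);C[:371]=np.hstack([A,b]);C[373:598,:300]=w; cv2.imwrite("pics/u.png",C)
E
```

```text
[0.62967192 0.01421829 0.181763  ] [array([-0.51,  0.8 ,  1.95,  1.54,  1.47, -1.18]), array([-0.51,  0.66,  1.93,  1.53,  1.47, -1.01]), array([-0.73,  0.62,  1.92,  1.34,  1.6 , -0.99])]
[ 0.56984972 -0.08895459  0.28414408]
0.06311069171789631 20.9417 [-0.18507873  0.77212306 -0.31022603]
```

View pics/u.png

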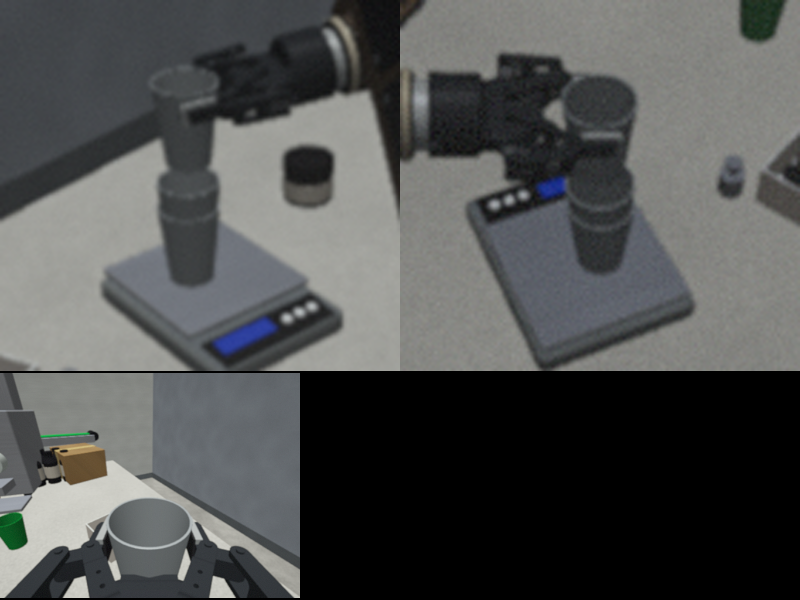

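View 10. The cup hangs upright above the stack in all three views: side-crop rims at u≈184 and 189, scene-crop rims at u≈600 and 600. Next I'll compare these with the predicted alignment.

```bash
python3 - <<'E'
from place import *
np.set_printoptions(precision=4,suppress=True)
T,p=TT(); m=viewer.camera_model("wrist")
im=cv2.imread("pics/u_w_raw.png",0)
r=fit(m,T,p,[182.6,326,213,302]); print(r.x)
h=lambda n,x0,y0:(lambda u:(u-[x0,y0])*400/140)(proj(viewer.camera_model(n),[B+[0,0,z] for z in (.282,.172,.142)]))
print("side pred",h("side",150,90)); print("scene pred",h("scene",200,140))
E
```

```text
[ 0.1206  0.0164 -0.0209 -0.0001]
side pred [[181.7725  81.2373]
 [187.0723 178.9386]
 [188.4221 203.8213]]
scene pred [[201.1999  99.184 ]
 [199.4972 180.783 ]
 [199.0807 200.7413]]
```

```bash
python3 - <<'E'
from place import *
np.set_printoptions(precision=4,suppress=True)
f0=arm.current_force()
print(arm.line_to(P(.02),speed=.06,threshold=4),arm.current_eef_pos()-P(0),arm.current_force()-f0)
s=arm.line_to(P(.003),speed=.03,threshold=4); print(s,arm.current_eef_pos()-P(0),arm.current_force()-f0,arm.current_time_s())
E
```

```text
False [ 0.0001 -0.      0.0203] [ 0.6443 -0.318  -0.5431]
False [ 0.     -0.      0.0029] [-0.1243 -0.5078  0.1958] 22.9583
```

```bash
python3 - <<'E'
from place import *
np.set_printoptions(precision=4,suppress=True)
f0=arm.current_force()
print(arm.line_to(P(.001),speed=.02,threshold=3),arm.current_eef_pos()-P(0),arm.current_force()-f0)
arm.move_gripper(.085); arm.sleep(.2); arm.line_to(P(.001,.1),speed=.1); arm.sleep(.2)
print(arm.current_time_s(),arm.current_force())
snap("side","f_s",(150,100,290,220),3); snap("scene","f_c",(200,140,340,260),3);snap("wrist","f_w")
A=cv2.resize(cv2.imread("pics/f_s.png"),(400,343));b=cv2.resize(cv2.imread("pics/f_c.png"),(400,343))
w=cv2.resize(cv2.imread("pics/f_w.png"),(340,255)); C=np.zeros((600,800,3),np.uint8);C[:343]=np.hstack([A,b]);C[344:599,:340]=w; cv2.imwrite("pics/f.png",C)
h=lambda n,x0,y0:(lambda u:(u-[x0,y0])*400/140)(proj(viewer.camera_model(n),[B+[0,0,z] for z in (.202,.172,.142,.052)]))
print(h("side",150,100),h("scene",200,140))
E
```

```text
False [-0.     0.     0.001] [ 1.5045 -0.151  -0.0287]
25.1083 [-0.0227 -0.4175 -0.197 ]
[[185.6832 124.7582]
 [187.0723 150.3671]
 [188.4221 175.2499]
 [192.2511 245.8372]] [[199.9329 159.9015]
 [199.4972 180.783 ]
 [199.0807 200.7413]
 [197.9349 255.6503]]
```

View pics/f.png

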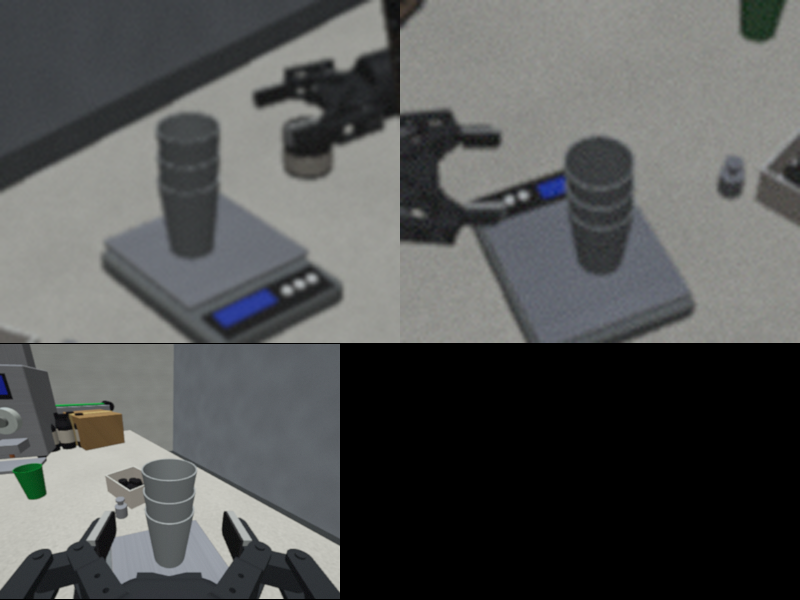

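View 11. Three cups stand upright and coaxial on the pan, with two even rims below the top one. Rim v's in the side crop agree with the predicted 30 mm steps. One sub-pixel check on the rim heights from the near wrist image, plus one close view.

```bash
python3 - <<'E'
from place import *
m=viewer.camera_model("wrist"); im=cv2.imread("pics/f_w_raw.png"); 
tt=np.linspace(0,2*np.pi,120); big=cv2.resize(im[150:360,180:330],None,fx=2.8,fy=2.8,interpolation=cv2.INTER_CUBIC)
g=cv2.cvtColor(im,cv2.COLOR_BGR2GRAY).astype(float)
for z in (.202,.172,.142):
    u=proj(m,np.c_[B[0]+.033*np.cos(tt),B[1]+.033*np.sin(tt),0*tt+z]); k=u[u[:,1].argmax()]
    c=int(round(k[0])); v0=int(k[1])-6; pr=g[v0:v0+13,c-3:c+4].mean(1); print(z,k.round(1),"profile from",v0,pr.round(0).astype(int))
    for w in u: cv2.circle(big,tuple(int(q) for q in (w-[180,150]+.5)*2.8),1,(0,0,255),-1)
cv2.imwrite("pics/last.png",big)
E
```

```text
0.202 [254.1 205.1] profile from 199 [105 105 105 105 107 134 157 140 106  91  92  93  92]
0.172 [254.2 240.6] profile from 234 [ 92  91  92  91 101 135 157 130  96  91  92  92  92]
0.142 [254.2 272. ] profile from 266 [ 92  90  95 127 161 158 121  92  90  92  92  92  92]
```

View pics/last.png

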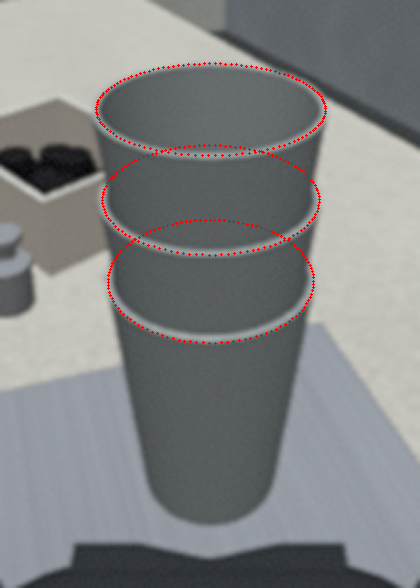

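View 12. The three rims match home heights: spacings are about 29.6 and 29 mm, against 30 nominal, so no gap. The robot is clear, so I'm handing in.

```bash
python3 - <<'E'
from place import *
arm.line_to(P(.03,.15),speed=.1); arm.sleep(.3); print(arm.current_time_s()); print(arm.hand_in())
E
```

```text
26.3083
the job is handed in; nothing more can be done
None
```

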